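# Put the small items left at the balance back with their kind

## Task

The balance bench is being handed over: sort the four loose items left on the bench top (a sample vial, a rubber bung, a pair of tweezers and a stir bar) into the holders where each kind is kept, each into the one empty place beside the others of its kind. The vial goes upright all the way down into its well, the bung stands upright, and the tweezers and the stir bar lie flat on the floor of their bays. The square weighing boat and the small beaker of powder hold a weighed sample: do not knock or shift them.

Things in the scene. Friction and masses are not known exactly. Their poses are not given: they have to be found in the camera images.
- vial_center (a point): loose sample vial, clear glass with a little content and a black screw cap with a round blank white label on top, a cylinder 22 mm in diameter and 44 mm tall, standing upright on the bench (20 g); the point is its centre, 22 mm above its foot, z up
- bung_center (a point): loose red-brown tapered rubber bung, 32 mm tall, 35 mm across the broad end (which is up) and about 29 mm across the foot, standing on the bench (30 g); the point is its centre, 16 mm above its foot, z up
- tweezers_center (a point): loose steel tweezers lying flat on the bench, one leg above the other, 130 mm long along their x axis, 9 mm wide (y) and 14 mm high (25 g), stiff; the point is the middle of their length, 7 mm above the bench; grip them across y near this point
- stir_bar_center (a point): loose white magnetic stir bar lying on the bench, 25 mm long along its x axis, 8 mm wide and 8 mm high (12 g); the point is its centre, 4 mm above the bench
- vial_rack_free (a point): the empty well of the white vial rack (fixed block 46 x 128 x 24 mm with three round wells 40 mm apart along its y axis, on a 4 mm foot 56 x 138 mm; the other two wells hold vials that stand to 48 mm above the bench). The well is the one at the rack's +y end: 30 mm in diameter, 20 mm deep, with a 4 mm chamfer at the mouth. The point is the centre of the well's floor, 4 mm above the bench; z up
- bung_tray_free (a point): the empty bay of the grey stopper tray (fixed, 60 x 116 mm, rim 15 mm above the bench; two square bays side by side along its y axis; a rubber bung stands in the other one, to 35 mm above the bench). The point is the centre of the empty (+y) bay's floor, 3 mm above the bench; bay walls rise 12 mm over this floor, bay inside 52 x 52 mm; z up
- tweezers_tray_free (a point): the empty bay of the grey tweezers tray (fixed, 72 x 158 mm, rim 8 mm above the bench; two long bays, each 30 mm in x by 150 mm in y inside; tweezers lie in the near (-x) one, to 17 mm above the bench). The point is the centre of the empty (+x) bay's floor, 3 mm above the bench; walls rise 5 mm over this floor; the bay is long along this point's y axis
- stir_tray_free (a point): the empty bay of the grey stir-bar tray (fixed, 64 x 128 mm, rim 9 mm above the bench; two bays, each 56 mm in x by 58 mm in y inside, side by side along its y axis; stir bars lie in the other one). The point is the centre of the empty (+y) bay's floor, 3 mm above the bench; walls rise 6 mm over this floor; z up
- boat: square white plastic weighing boat on the bench, 57 x 57 x 12 mm, loose, not to be disturbed; origin at the centre of its underside
- powder_beaker: small glass beaker with powder, 51 x 57 x 56 mm, loose, not to be disturbed; origin at the centre of its underside. Behind it and the boat stand, fixed, a round mini centrifuge 109 mm high and an analytical balance with a glass shield 249 mm high (its low display, 43 mm high, towards the robot): carry things round in front of these, or well above

How it is judged:
By the outcome, as a careful person would: the job done as asked, in the order asked, and still so for the second after the job is handed in, with the robot touching nothing.
It also fails if it takes over 120 s, if anything falls off the work surface, if the arm or the gripper's body presses on something with over 40 N, if the wrist force passes 120 N, or if a joint passes its speed limit or range.

## Robot

A 6-joint arm with a two-finger parallel gripper is mounted at the origin on a cart in front of the work surface, level with it; the furniture and walls round the work are solid. World frame = base frame: x ahead of the robot, y to its left, z up, the work surface at z = 0. Lengths are in m, angles in degrees, forces in N, time in s.
With the tool pointing down it reaches from about 0.35 to 0.875 m from the base axis. Payload 4.2 kg.
Tool frame: the origin (TCP) lies where the fingers leave the gripper's body, on its centre line; the fingertips stand 70 mm ahead of it and the grasp point (between the pads) lies 51 mm ahead of it; z points along the fingers, y is the direction in which the jaws open and shut (so a half turn about z gives the same grasp; the last joint's range is limited). The gripper opens to 87 mm and grips with 3 to 60 N. Pads are 19 mm wide; open, the fingers measure 117 mm over their backs; the gripper's body (75 mm by 190 mm) begins 51 mm behind the grasp point.
Start: joints at [91.765, 22.042, 0.453, 0, -68.411, -14.817], TCP at [0.141, 0.609, 0.292] pointing down, gripper open.
Joint ranges: [-179.83, 179.83], [-69.29, 118.12], [-61.27, 80.66], [-181.25, 117.63], [-171.15, -9.14], [-177.46, 177.46]. Speed limits (degrees/s): [159.86, 159.86, 180, 180, 180, 180].

## Interface

Orientations are given as a 3x3 rotation matrix whose columns are the frame's x, y, z axes.
In Python, from station import sense, capture, camera_model, finish_job gives the robot as it stands.
- The arm moves only by the shell command python3 -m inch 'ROWS'. ROWS is JSON, a list of rows, each an object with "hand": the closure, from 0 (fully open) to 1 (shut); "slide": the shift along the world's x, y, z in cm, a list of three; "yaw": the turn about the world's z in rad. A call has 1 to 10 rows; each row is the pose to reach, as a shift and turn from the pose commanded when the call began; what a row does not reach only later rows make up. A row lasts 1/8 s, in which the tool goes at most 62.5 mm and 10.7 degrees, less where a joint would pass 70% of its speed; a pose out of reach is approached as far as the arm can. A call with a gripper value outside its range is refused whole. The fingers move at their own pace and stop on an object; the grip force is fixed at half the most. Time passes only in rows, so rows that repeat a pose let the fingers close. It gives the time, the measured TCP pose, the force and the opening at its end, in the units of the state.
- sense(): the state, without advancing time (a new reading comes with each control period).
- capture(name): name is "scene" or "side" or "wrist"; returns the picture (400x640x3 uint8, blue, green, red); there is no depth.
- camera_model(name): a dict with "mtx" (3x3 intrinsics, pixels), "k1" (the pictures are not rectified: a ray, as slopes to the right and down, at radius r is drawn at 1 + k1 r^2 times it, then the intrinsics apply), "xyz" and "orientation" of the camera in the world; the wrist camera has in their place "tool_from_camera" (4x4, takes a point from camera to tool coordinates, whose origin is the TCP and whose axes are the flange's). Camera axes: x right, y up, looking along -z (the intrinsics and any distortion apply to the point x, -y, -z); pixel columns grow to the right and rows downward; lengths in m; the calibration is good to about 2 mm. A picture is of the moment at which its call begins: read the wrist's pose just before it. camera_model takes no time and is no camera call.
- finish_job(): hands the job in, once; it reports no verdict.
The state is a dict: "time_s": time; "joints": joint angles; "joint_velocities": joint speeds; "effort": joint torques, N m; "tcp_pos": TCP position; "ee_rot": TCP orientation; "wrist_force": force on the tool from outside, world axes, zero at the start; "moment": the same for the moment, N m; "gripper_width": opening from 0.0 (shut) to 1.0 (fully open).
Only numpy, scipy, OpenCV 4.12 (cv2) and the standard library are available. Lean on these libraries where they do the work, as an engineer would, in place of code of your own. Each camera call takes 0.05 s, during which the arm holds its last target. There are 200 camera calls.

## Working session

There is one attempt and no reset: what is moved stays moved. The work goes in short steps, Python scripts to look and compute and a shell command to move; the robot and the scene stay as the last step left them, time stands still between calls to the robot, and variables do not carry over. Pictures are saved under pics/ and viewed, about 12 in all and at most 16, crops included, and the job is handed in when it is done.

```bash
ls; mkdir -p pics; cat > h.py <<'E'
import numpy as np, cv2
from station import sense, capture, camera_model
def pose(name,s=None):
    m=camera_model(name)
    if name=='wrist':
        s=s or sense(); T=np.eye(4); T[:3,:3]=s['ee_rot']; T[:3,3]=s['tcp_pos']
        C=T@np.array(m['tool_from_camera']); return m,C[:3,:3],C[:3,3]
    return m,np.array(m['orientation']),np.array(m['xyz'])
def shot(name,fn):
    P=pose(name); im=capture(name); cv2.imwrite('pics/'+fn,im); np.save('pics/'+fn+'.npy',np.array([P[0]['mtx'],P[1],np.vstack([P[2],[P[0]['k1'],0,0],[0,0,0]])])); return im
def load(fn):
    a=np.load('pics/'+fn+'.npy'); return a[0],a[1],a[2][0],a[2][1][0]
def ray(fn,u,v):
    K,R,t,k=load(fn); d=np.linalg.solve(K,[u,v,1.])[:2]; p=d.copy()
    for _ in range(30): p=d/(1+k*(p@p))
    return t,R@np.array([p[0],-p[1],-1])
def at(fn,u,v,z):
    t,d=ray(fn,u,v); return (t+d*(z-t[2])/d[2]).round(4)
def px(fn,X):
    K,R,t,k=load(fn); c=R.T@(np.array(X)-t); p=np.array([c[0],-c[1]])/-c[2]; p=p*(1+k*(p@p)); return (K@[p[0],p[1],1])[:2].round(1)
E
python3 - <<'E'
from h import *
print(sense())
for n in('scene','side','wrist'):
    shot(n,n+'0.png'); m,R,t=pose(n); print(n,t.round(3),R.round(3).tolist(),m['mtx'],m['k1'])
E
```

```text
pics
{'time_s': 0.0, 'joints': array([ 9.17673468e+01,  2.20904143e+01,  3.79707507e-01, -2.89206590e-02,
       -6.84121532e+01, -1.48139004e+01]), 'joint_velocities': array([-0.07085971,  0.06698275, -0.02850807, -0.106384  , -0.03235037,
        0.01185946]), 'effort': array([ 9.37012082e-04, -3.90659058e+01,  1.87403780e+01,  4.21977371e+00,
        1.09325635e-02, -1.93255910e-04]), 'tcp_pos': array([0.14099154, 0.60842073, 0.29116279]), 'ee_rot': array([[ 9.74144932e-01, -2.25923636e-01, -4.02999215e-04],
       [-2.25923976e-01, -9.74142547e-01, -2.15772014e-03],
       [ 9.49012986e-05,  2.19297933e-03, -9.99997591e-01]]), 'wrist_force': array([ 0.26166546, -0.03129702, -0.18058237]), 'moment': array([4.88737953e-05, 3.62469908e-02, 3.17440301e-02]), 'gripper_width': 1.003815519165797}
scene [-0.268 -0.433  0.667] [[0.533, 0.479, -0.697], [-0.846, 0.308, -0.436], [0.006, 0.822, 0.569]] [[397.95409982   0.         319.67037595]
 [  0.         397.95409982 197.4617367 ]
 [  0.           0.           1.        ]] -0.018602867398075134
side [ 0.362 -0.737  0.721] [[0.978, 0.13, -0.165], [-0.21, 0.634, -0.744], [0.008, 0.762, 0.648]] [[381.73175059   0.         322.2712066 ]
 [  0.         381.73175059 200.13756384]
 [  0.           0.           1.        ]] -0.05903958190006469
wrist [0.212 0.592 0.382] [[-0.226, 0.94, 0.257], [-0.974, -0.219, -0.057], [0.002, -0.263, 0.965]] [[307.91107685   0.         314.91612402]
 [  0.         307.91107685 200.59774659]
 [  0.           0.           1.        ]] -0.03815850592850083
```

View pics/scene0.png

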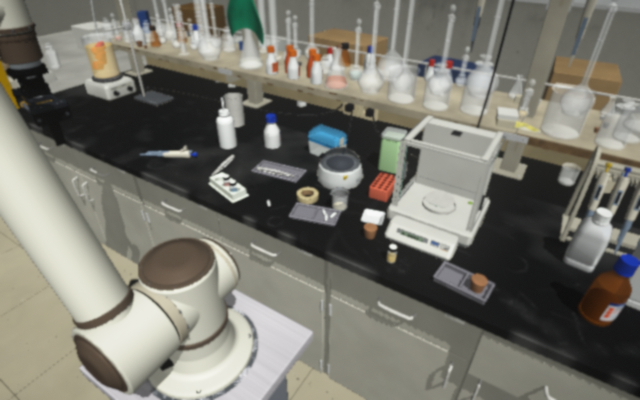

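View pics/side0.png

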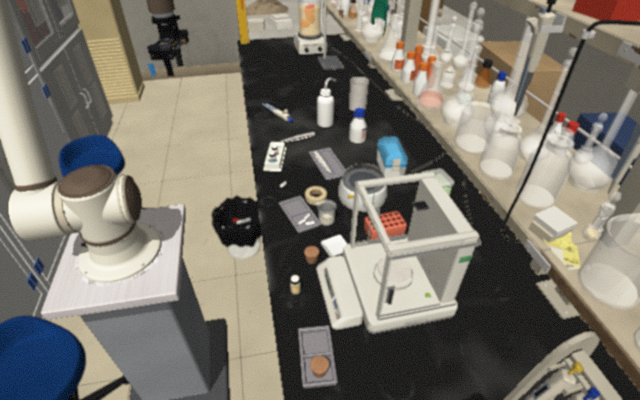

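The views show the rack at about (228,187) in the scene picture, the tweezers tray at (279,171), the stir tray at (315,213), the bung tray at (463,283), the vial at (391,253) and the bung at (371,231). I'll enlarge them.

```bash
python3 - <<'E'
from h import *
a=cv2.imread('pics/scene0.png')[140:310,180:510]; b=cv2.imread('pics/side0.png')[110:400,250:400]
cv2.imwrite('pics/c1.png',cv2.resize(a,None,fx=2.4,fy=2.4,interpolation=3)); 
cv2.imwrite('pics/c2.png',cv2.resize(b,None,fx=2,fy=2,interpolation=3))
E
```

```text
(no output)
```

View pics/c1.png

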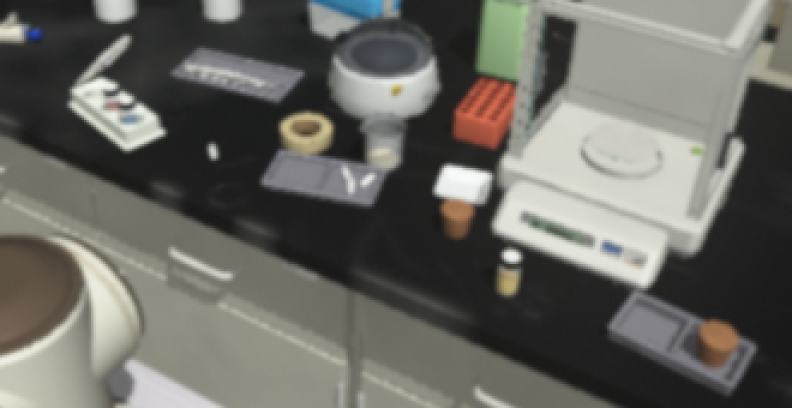

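View pics/wrist0.png

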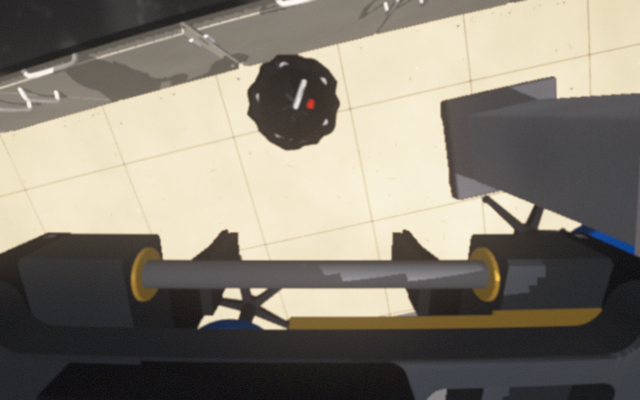

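The crop shows the vial's foot at about (508,290), the bung at (457,220), the stir bar at (213,152), and the tweezers from (80,82) to (128,40). The bays are visible too, and the wrist camera sees only floor.

```bash
python3 - <<'E'
from h import *
def c(n,u,v,z): 
    p=at('scene0.png',180+u/2.4,140+v/2.4,z); print(n,p,'side px',px('side0.png',p))
c('vial top',511,257,.044); c('vial foot',508,288,0)
c('bung top',457,206,.032); c('bung foot',457,232,0)
c('stir',213,152,.004)
c('tw a',80,82,.007); c('tw b',128,40,.007)
for n,u,v in(('st',273,152),('st',386,170),('st',376,203),('st',262,183)): c(n,u,v,.009)
c('st free',305,172,.003)
for n,u,v in(('tt',207,48),('tt',303,73),('tt',284,100),('tt',174,72)): c(n,u,v,.008)
for n,u,v in(('bt',640,293),('bt',757,347),('bt',736,388),('bt',610,330)): c(n,u,v,.015)
for n,u,v in(('rk',106,80),('rk',162,127),('rk',128,140),('rk',70,95)): c(n,u,v,.024)
c('rack free?',100,90,.028)
for n,u,v in(('edge',0,125),('edge',400,290)): c(n,u,v,0)
c('boat',463,185,.0);c('beaker',383,160,0)
E
```

```text
vial top [ 0.416  -0.2083  0.044 ] side px [293.4 278.5]
vial foot [ 0.4197 -0.2087  0.    ] side px [295.8 290.5]
bung top [ 0.4729 -0.1228  0.032 ] side px [311.4 250.1]
bung foot [ 0.47  -0.127  0.   ] side px [310.7 260.3]
stir [0.4407 0.182  0.004 ] side px [282.2 184.6]
tw a [0.468  0.4265 0.007 ] side px [280.8 141.2]
tw b [0.5884 0.4515 0.007 ] side px [312.9 134.1]
st [0.4738 0.1176 0.009 ] side px [296.3 195.2]
st [ 0.5152 -0.0129  0.009 ] side px [319.3 223.6]
st [ 0.4562 -0.0339  0.009 ] side px [298.8 232.2]
st [0.4177 0.0931 0.009 ] side px [278.2 203.1]
st free [0.468  0.0682 0.003 ] side px [297.1 208. ]
tt [0.6297 0.3414 0.008 ] side px [330.9 148.8]
tt [0.646  0.1902 0.008 ] side px [346.8 173.9]
tt [0.5765 0.1731 0.008 ] side px [326.4 179.9]
tt [0.5541 0.3375 0.008 ] side px [309.4 151.8]
bt [ 0.4673 -0.3257  0.015 ] side px [327.5 328. ]
bt [ 0.4556 -0.4391  0.015 ] side px [334.9 382.7]
bt [ 0.3956 -0.4343  0.015 ] side px [302.3 386.8]
bt [ 0.4035 -0.3173  0.015 ] side px [296.2 330. ]
rk [0.4709 0.3796 0.024 ] side px [283.1 143.9]
rk [0.4269 0.2471 0.024 ] side px [274.7 167.6]
rk [0.3843 0.2627 0.024 ] side px [260.7 166.3]
rk [0.4193 0.3923 0.024 ] side px [267.6 143.6]
rack free? [0.4442 0.3639 0.028 ] side px [275.7 146.2]
edge [0.3467 0.4456 0.    ] side px [246.1 143.7]
edge [ 0.3588 -0.1187  0.    ] side px [265.2 264.7]
boat [ 0.5486 -0.0959  0.    ] side px [338.7 246.3]
beaker [0.5413 0.0058 0.    ] side px [327.2 220. ]
```

View pics/c2.png

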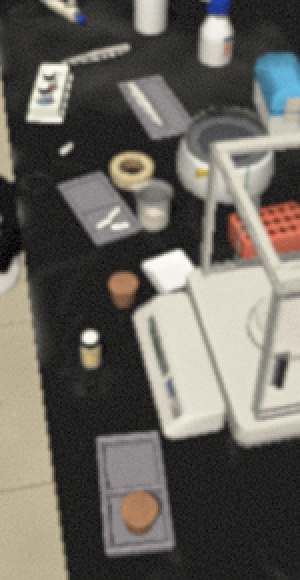

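Two-camera checks agree to a few mm. I'm setting out to take a close look over the rack, tweezers and trays on the way to the vial.

```bash
python3 -m inch '[{"hand":0,"slide":[5,0,3],"yaw":0},{"hand":0,"slide":[10,-5,3],"yaw":0},{"hand":0,"slide":[14,-9,3],"yaw":0},{"hand":0,"slide":[18,-13,3],"yaw":0},{"hand":0,"slide":[22,-17,3],"yaw":0},{"hand":0,"slide":[26,-21,3],"yaw":0},{"hand":0,"slide":[26,-26,3],"yaw":0},{"hand":0,"slide":[26,-28,3],"yaw":0},{"hand":0,"slide":[26,-28,3],"yaw":0},{"hand":0,"slide":[26,-28,3],"yaw":0}]'; python3 -c "
from h import *
shot('wrist','w1.png')"
```

```text
time_s: 1.4
tcp_pos: [0.4011, 0.3298, 0.3223]
ee_rot: [[0.974, -0.225, 0.0], [-0.225, -0.974, 0.001], [0.0, -0.001, -1.0]]
wrist_force: [-1.0, -0.0, -0.5]
gripper_width: 0.998
```

View pics/w1.png

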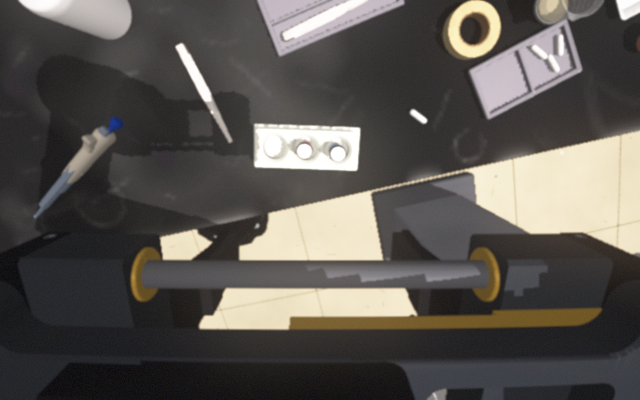

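The wrist view shows the free well at (273,146), tweezers from (182,44) to (230,141), the stir bar at (419,117) and stir tray corners near (470,71), (489,119) and (582,70).

```bash
python3 - <<'E'
from h import *
f='w1.png'
for n,u,v,z in(('tw',182,44,.012),('tw',230,141,.012),('rk',255,124,.028),('rk',360,128,.028),('rk',358,171,.028),('rk',254,168,.028),('well',273,147,.026),('v2 top',304,149,.048),('v3 top',338,152,.048),
 ('stir',419,117,.006),('st',470,71,.009),('st',489,119,.009),('st',582,70,.009),('st',564,19,.009),('stfree',501,83,.003),('tt',278,55,.008),('tt bay',274,42,.005)):
    print(n,at(f,u,v,z))
im=cv2.imread('pics/w1.png')[:180,160:480]; cv2.imwrite('pics/c3.png',cv2.resize(im,None,fx=2.5,fy=2.5,interpolation=3))
E
```

```text
tw [0.5921 0.4501 0.012 ]
tw [0.4677 0.4268 0.012 ]
rk [0.4805 0.3865 0.028 ]
rk [0.447  0.2628 0.028 ]
rk [0.3953 0.2753 0.028 ]
rk [0.4287 0.4025 0.028 ]
well [0.4485 0.3726 0.026 ]
v2 top [0.4393 0.3343 0.048 ]
v3 top [0.4269 0.296  0.048 ]
stir [0.4423 0.1831 0.006 ]
st [0.4837 0.1135 0.009 ]
st [0.4204 0.0955 0.009 ]
st [ 0.4554 -0.0289  0.009 ]
st [ 0.5195 -0.0082  0.009 ]
stfree [0.4611 0.0727 0.003 ]
tt [0.5537 0.3408 0.008 ]
tt bay [0.5698 0.342  0.005 ]
```

```bash
python3 -m inch '[{"hand":0,"slide":[0,-6,0],"yaw":0},{"hand":0,"slide":[0,-12,0],"yaw":0},{"hand":0,"slide":[0,-18,0],"yaw":0},{"hand":0,"slide":[0,-24,0],"yaw":0},{"hand":0,"slide":[0,-30,0],"yaw":0},{"hand":0,"slide":[-1,-36,-1],"yaw":0},{"hand":0,"slide":[-2,-42,-3],"yaw":0},{"hand":0,"slide":[-3,-48,-5],"yaw":0},{"hand":0,"slide":[-4,-53,-6],"yaw":0},{"hand":0,"slide":[-4,-53,-6],"yaw":0}]'; python3 -m inch '[{"hand":0,"slide":[0,0,0],"yaw":0},{"hand":0,"slide":[0,0,0],"yaw":0}]'; python3 -c "
from h import *
shot('wrist','w2.png');print(sense()['joints'])"
```

```text
time_s: 2.7
tcp_pos: [0.3606, -0.2033, 0.261]
ee_rot: [[0.973, -0.231, -0.003], [-0.231, -0.973, 0.0], [-0.003, 0.0, -1.0]]
wrist_force: [-0.7, -0.8, -0.6]
gripper_width: 1.0
time_s: 2.95
tcp_pos: [0.362, -0.2, 0.2626]
ee_rot: [[0.975, -0.223, 0.001], [-0.223, -0.975, -0.0], [0.001, -0.0, -1.0]]
wrist_force: [-0.5, -0.8, 1.0]
gripper_width: 1.003
[-6.18824793e+00  2.50871085e+00 -2.98167673e+01  8.61164888e-04
 -5.76136546e+01  8.33090190e+01]
```

View pics/w2.png

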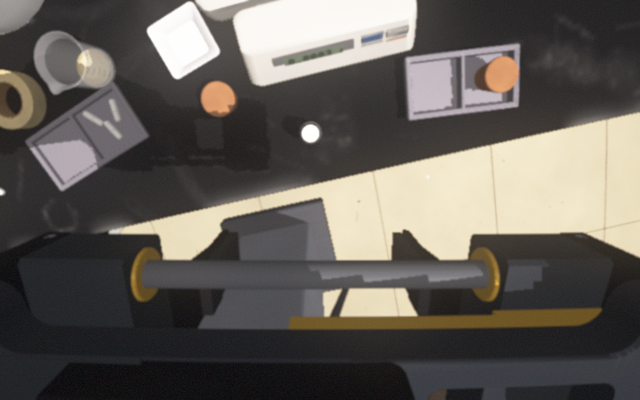

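The vial cap is at (311,133), the bung top at (218,99), the bung tray corners at (406,56), (520,45), (518,107) and (412,119), the boat around (183,40) and the display's near corner at (250,84).

```bash
python3 - <<'E'
from h import *
f='w2.png'
for n,u,v,z in(('vial',311,133,.044),('bung',218,99,.032),('bt',406,56,.015),('bt',520,45,.015),('bt',518,107,.015),('bt',412,119,.015),('btfree',433,85,.003),('boat',165,62,.01),('boat',185,79,.01),('boat',219,49,.012),('boat',182,2,.012),('boat',148,38,.012),('disp',250,84,.02),('disp',415,48,.03)):
    print(n,at(f,u,v,z))
E
```

```text
vial [ 0.4191 -0.2091  0.044 ]
bung [ 0.4721 -0.1258  0.032 ]
bt [ 0.4717 -0.3206  0.015 ]
bt [ 0.4577 -0.4382  0.015 ]
bt [ 0.3961 -0.4315  0.015 ]
bt [ 0.4082 -0.3172  0.015 ]
btfree [ 0.4379 -0.3485  0.003 ]
boat [ 0.5235 -0.0761  0.01  ]
boat [ 0.5024 -0.0914  0.01  ]
boat [ 0.5215 -0.1356  0.012 ]
boat [ 0.5724 -0.1121  0.012 ]
boat [ 0.5492 -0.0673  0.012 ]
disp [ 0.4801 -0.1589  0.02  ]
disp [ 0.4753 -0.3257  0.03  ]
```

```bash
python3 - <<'E'
from h import *
for u,v,z in((508,180,.0),(500,165,.03),(545,12,.249),(525,0,.249),(385,115,.0),(330,80,.05)): print(at('scene0.png',180+u/2.4,140+v/2.4,z))
s=cv2.imread('pics/side0.png'); 
for u,v,z in((357,215,.0),(362,181,.249),(355,262,.03)): print('side',at('side0.png',u,v,z))
E
```

```text
[ 0.5854 -0.1356  0.    ]
[ 0.5681 -0.1299  0.03  ]
[ 0.5317 -0.1681  0.249 ]
[ 0.545 -0.142  0.249]
[0.6272 0.0522 0.    ]
[0.5919 0.1129 0.05  ]
side [0.6273 0.0086 0.    ]
side [ 0.574  -0.1528  0.249 ]
side [ 0.5664 -0.1789  0.03  ]
```

```bash
python3 -m inch '[{"hand":0.3,"slide":[1,0,-1],"yaw":-0.18},{"hand":0.3,"slide":[2,-0.5,-2],"yaw":-0.36},{"hand":0.3,"slide":[3,-0.9,-4],"yaw":-0.54},{"hand":0.3,"slide":[4,-0.9,-6],"yaw":-0.72},{"hand":0.3,"slide":[5,-0.9,-8],"yaw":-0.9},{"hand":0.3,"slide":[5.7,-0.9,-9],"yaw":-1.08},{"hand":0.3,"slide":[5.7,-0.9,-10],"yaw":-1.26},{"hand":0.3,"slide":[5.7,-0.9,-10],"yaw":-1.44},{"hand":0.3,"slide":[5.7,-0.9,-10],"yaw":-1.61},{"hand":0.3,"slide":[5.7,-0.9,-10],"yaw":-1.61}]'; python3 -m inch '[{"hand":0.3,"slide":[0,0,0],"yaw":0},{"hand":0.3,"slide":[0,0,0],"yaw":0}]'; python3 -c "
from h import *
shot('wrist','w3.png')"
```

```text
time_s: 4.25
tcp_pos: [0.4188, -0.2091, 0.1626]
ee_rot: [[-0.26, -0.966, 0.001], [-0.966, 0.26, -0.0], [-0.0, -0.001, -1.0]]
wrist_force: [-0.2, -0.6, -0.0]
gripper_width: 0.699
time_s: 4.5
tcp_pos: [0.4183, -0.2099, 0.1624]
ee_rot: [[-0.262, -0.965, 0.0], [-0.965, 0.262, -0.0], [-0.0, -0.0, -1.0]]
wrist_force: [-1.0, -0.4, 0.5]
gripper_width: 0.702
```

View pics/w3.png

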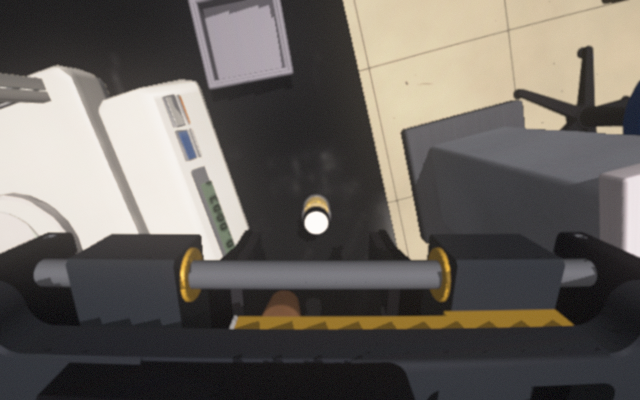

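The cap is at (316,222), slightly off. I'll check it, and both fingers clear the display.

```bash
python3 -c "
from h import *
print(at('w3.png',316,222,.044),px('w3.png',[.4183,-.2099,.044]),sense()['joints'])"
```

```text
[ 0.4188 -0.2088  0.044 ] [316.3 220.5] [-6.69371147e+00  1.53655195e+01 -3.11777355e+01 -9.41880664e-04
 -4.34422897e+01 -8.52532842e+00]
```

```bash
python3 -m inch '[{"hand":0.3,"slide":[0.05,0.1,-4],"yaw":0},{"hand":0.3,"slide":[0.05,0.1,-6.9],"yaw":0},{"hand":0.3,"slide":[0.05,0.1,-6.9],"yaw":0},{"hand":1,"slide":[0.05,0.1,-6.9],"yaw":0},{"hand":1,"slide":[0.05,0.1,-6.9],"yaw":0},{"hand":1,"slide":[0.05,0.1,-6.9],"yaw":0},{"hand":1,"slide":[0.05,0.1,-6.9],"yaw":0},{"hand":1,"slide":[0.05,0.1,-6.9],"yaw":0},{"hand":1,"slide":[0.05,0.1,-4],"yaw":0},{"hand":1,"slide":[0.05,0.1,2],"yaw":0}]'
```

```text
time_s: 5.8
tcp_pos: [0.4171, -0.2089, 0.1812]
ee_rot: [[-0.264, -0.964, -0.007], [-0.964, 0.264, 0.001], [0.001, 0.007, -1.0]]
wrist_force: [0.8, 0.2, -0.2]
gripper_width: 0.235
```

```bash
python3 -m inch '[{"hand":1,"slide":[0,5,3],"yaw":0},{"hand":1,"slide":[0,11,4],"yaw":0},{"hand":1,"slide":[0,17,4],"yaw":0},{"hand":1,"slide":[0,23,4],"yaw":0},{"hand":1,"slide":[0,29,4],"yaw":0},{"hand":1,"slide":[0.5,35,4],"yaw":0},{"hand":1,"slide":[1,41,4],"yaw":0},{"hand":1,"slide":[2,47,4],"yaw":0},{"hand":1,"slide":[3,52.5,4],"yaw":0},{"hand":1,"slide":[2.9,58,3],"yaw":0}]'; python3 -m inch '[{"hand":1,"slide":[0,0,-4],"yaw":0},{"hand":1,"slide":[0,0,-8],"yaw":0},{"hand":1,"slide":[0,0,-8],"yaw":0},{"hand":1,"slide":[0,0,-8],"yaw":0}]';  python3 -c "
from h import *
shot('wrist','w4.png');shot('scene','s4.png');im=cv2.imread('pics/w4.png');b=cv2.imread('pics/s4.png')[130:230,180:280]
cv2.imwrite('pics/c4.png',np.vstack([im[120:320,160:480],cv2.resize(b,(320,320),interpolation=3)]))
s=sense();p=s['tcp_pos'];print(s['joints'])
"
```

```text
time_s: 7.05
tcp_pos: [0.4481, 0.3731, 0.2126]
ee_rot: [[-0.264, -0.965, 0.001], [-0.965, 0.264, 0.001], [-0.002, -0.001, -1.0]]
wrist_force: [-0.2, -0.7, 0.5]
gripper_width: 0.238
time_s: 7.55
tcp_pos: [0.4483, 0.3714, 0.1336]
ee_rot: [[-0.263, -0.965, 0.002], [-0.965, 0.263, 0.001], [-0.002, -0.001, -1.0]]
wrist_force: [0.1, 0.8, 0.5]
gripper_width: 0.235
[ 5.55820293e+01  2.69242571e+01 -1.71078861e+01  3.29858131e-02
 -4.57373655e+01 -7.08951589e+01]
```

View pics/c4.png

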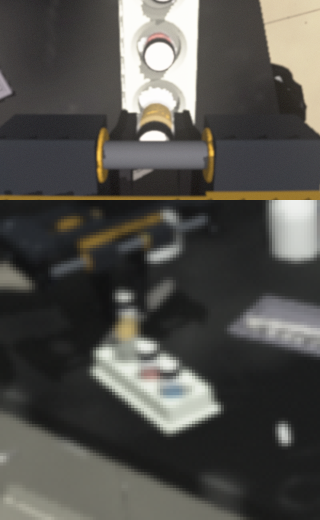

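The held vial is above the free well, in line with the row. The neighbouring cap is at about (320,173) in the full frame.

```bash
python3 -c "
from h import *
a=at('w4.png',320,173,.048);b=at('w4.png',319,120,.048);print(a,b, a+.04*np.array([.264,.964,0]))
s=sense();print(s['tcp_pos'])"
```

```text
[0.4359 0.3332 0.048 ] [0.4287 0.3042 0.048 ] [0.44646 0.37176 0.048  ]
[0.44846744 0.37163816 0.13439718]
```

```bash
python3 -m inch '[{"hand":1,"slide":[-0.1,0,-1.5],"yaw":0},{"hand":1,"slide":[-0.1,0,-2.6],"yaw":0},{"hand":1,"slide":[-0.1,0,-3.4],"yaw":0},{"hand":1,"slide":[-0.1,0,-3.4],"yaw":0},{"hand":1,"slide":[-0.1,0,-3.4],"yaw":0}]'; python3 -m inch '[{"hand":0.6,"slide":[0,0,0],"yaw":0},{"hand":0.6,"slide":[0,0,0],"yaw":0},{"hand":0.6,"slide":[0,0,0],"yaw":0},{"hand":0.5,"slide":[0,0,2],"yaw":0},{"hand":0.5,"slide":[0,0,6],"yaw":0},{"hand":0.5,"slide":[0,0,10],"yaw":0},{"hand":0.5,"slide":[0,0,10],"yaw":0}]'; python3 -c "
from h import *
shot('wrist','w5.png');shot('scene','s5.png');im=cv2.imread('pics/w5.png');b=cv2.imread('pics/s5.png')[140:220,190:270]
cv2.imwrite('pics/c5.png',np.vstack([im[80:320,160:480],cv2.resize(b,(320,320),interpolation=3)]))
"
```

```text
time_s: 8.28
tcp_pos: [0.4466, 0.3708, 0.0979]
ee_rot: [[-0.264, -0.965, -0.0], [-0.965, 0.264, -0.0], [0.0, 0.0, -1.0]]
wrist_force: [-0.3, 0.1, -0.1]
gripper_width: 0.237
time_s: 9.15
tcp_pos: [0.4478, 0.3722, 0.2021]
ee_rot: [[-0.263, -0.965, 0.005], [-0.965, 0.263, 0.006], [-0.008, -0.003, -1.0]]
wrist_force: [-0.2, 0.1, -0.6]
gripper_width: 0.497
```

View pics/c5.png

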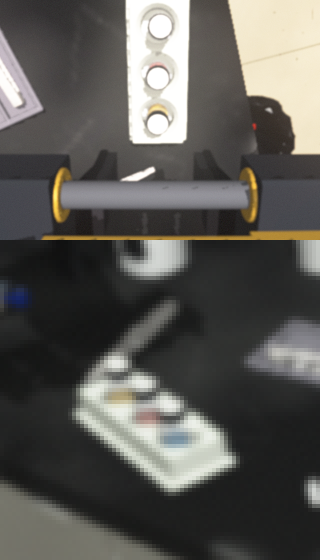

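The vial is down at the same height as its neighbours. Next is the bung.

```bash
python3 -m inch '[{"hand":0.45,"slide":[0,-4,0],"yaw":0},{"hand":0.45,"slide":[-1,-9,0],"yaw":0.12},{"hand":0.45,"slide":[-2,-14,0],"yaw":0.24},{"hand":0.45,"slide":[-3,-20,0],"yaw":0.36},{"hand":0.45,"slide":[-3,-26,0],"yaw":0.48},{"hand":0.45,"slide":[-3,-32,0],"yaw":0.6},{"hand":0.45,"slide":[-2,-38,0],"yaw":0.7},{"hand":0.45,"slide":[0,-44,0],"yaw":0.7},{"hand":0.45,"slide":[2.5,-49.7,-1],"yaw":0.7},{"hand":0.45,"slide":[2.5,-49.7,-4],"yaw":0.7}]'; python3 -m inch '[{"hand":0.45,"slide":[0,0,0],"yaw":0},{"hand":0.45,"slide":[0,0,0],"yaw":0}]'; python3 -c "
from h import *
im=shot('wrist','w6.png').astype(int)
m=((im[...,2]>im[...,0]*1.8)&(im[...,2]>90)&(abs(im[...,1]-im[...,0])<60)&(im[...,2]>im[...,1]*1.3)).astype(np.uint8)
n,l,st,c=cv2.connectedComponentsWithStats(m)
for i in range(1,n):
  if st[i,4]>60: print(st[i],c[i],at('w6.png',*c[i],.025))
print(px('w6.png',[.4721,-.1258,.032]),px('w6.png',[.4721,-.1258,.0]))
"
```

```text
time_s: 10.5
tcp_pos: [0.473, -0.1297, 0.1574]
ee_rot: [[0.414, -0.91, 0.002], [-0.91, -0.414, -0.0], [0.001, -0.002, -1.0]]
wrist_force: [-0.1, 1.0, -0.6]
gripper_width: 0.549
time_s: 10.75
tcp_pos: [0.4715, -0.1258, 0.1583]
ee_rot: [[0.421, -0.907, -0.001], [-0.907, -0.421, -0.0], [-0.0, 0.001, -1.0]]
wrist_force: [0.6, 0.2, -0.3]
gripper_width: 0.548
[  0 128  67  17 652] [ 27.48466258 136.14417178] [ 0.6906 -0.0912  0.025 ]
[  14  177  102   53 2795] [ 73.87227191 204.56565295] [ 0.6452 -0.0543  0.025 ]
[ 291  193   46   46 1598] [313.67209011 216.18898623] [ 0.4725 -0.1242  0.025 ]
[315.1 217.5] [315.1 205.5]
```

View pics/w6.png

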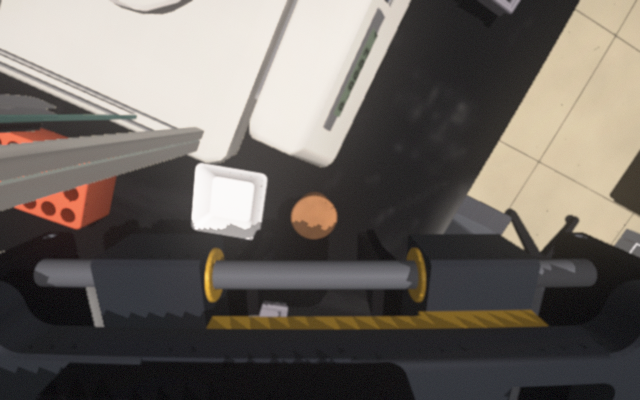

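The bung at (314,216) lies between the fingers. The boat's nearest corner is at (258,235), and the shield beam stays clear of the body. I'm going down with the tips above boat height.

```bash
python3 -m inch '[{"hand":0.45,"slide":[0.05,0.1,-4],"yaw":0},{"hand":0.45,"slide":[0.05,0.1,-6.9],"yaw":0},{"hand":0.45,"slide":[0.05,0.1,-6.9],"yaw":0},{"hand":1,"slide":[0.05,0.1,-6.9],"yaw":0},{"hand":1,"slide":[0.05,0.1,-6.9],"yaw":0},{"hand":1,"slide":[0.05,0.1,-6.9],"yaw":0},{"hand":1,"slide":[0.05,0.1,-6.9],"yaw":0},{"hand":1,"slide":[0.05,0.1,-4],"yaw":0},{"hand":1,"slide":[0.05,0.1,0],"yaw":0}, {"hand":1,"slide":[0.05,0.1,1],"yaw":0}]';python3 -c "
from h import *
im=shot('side','d6.png')
"
```

```text
time_s: 12.05
tcp_pos: [0.4733, -0.1252, 0.1709]
ee_rot: [[0.42, -0.908, 0.006], [-0.908, -0.42, 0.0], [0.002, -0.005, -1.0]]
wrist_force: [1.1, -0.7, -0.6]
gripper_width: 0.369
```

```bash
python3 -c "
from h import *
for z in (.03,.05,.1): print(at('w3.png',45,88,z),at('w3.png',100,105,z),at('w6.png',200,135,z))
b=cv2.imread('pics/side0.png')
for u,v in((355,262),(380,336)): print(at('side0.png',u,v,.03))
print(sense()['joints'])
"
```

```text
[ 0.5791 -0.3505  0.03  ] [ 0.545  -0.3284  0.03  ] [ 0.5707 -0.1464  0.03  ]
[ 0.5631 -0.3441  0.05  ] [ 0.532 -0.324  0.05 ] [ 0.5645 -0.1505  0.05  ]
[ 0.523  -0.3282  0.1   ] [ 0.4996 -0.313   0.1   ] [ 0.549  -0.1607  0.1   ]
[ 0.5664 -0.1789  0.03  ]
[ 0.563  -0.3737  0.03  ]
[ 4.24216017e+00  1.64212383e+01 -2.79347306e+01  1.63336413e-02
 -4.53475803e+01  2.05579743e+01]
```

```bash
python3 -m inch '[{"hand":1,"slide":[-4,0,2],"yaw":0},{"hand":1,"slide":[-7,-3,2],"yaw":0},{"hand":1,"slide":[-7,-8,2],"yaw":0},{"hand":1,"slide":[-7,-13,2],"yaw":0},{"hand":1,"slide":[-6,-18,2],"yaw":0},{"hand":1,"slide":[-3.6,-22.4,0],"yaw":0},{"hand":1,"slide":[-3.6,-22.4,-4],"yaw":0},{"hand":1,"slide":[-3.6,-22.4,-4],"yaw":0},{"hand":1,"slide":[-3.6,-22.4,-4],"yaw":0}]';python3 -c "
from h import *
im=shot('wrist','w7.png'); d=cv2.imread('pics/d6.png')[220:280,280:360]; e=shot('side','d7.png')[300:390,270:360]
cv2.imwrite('pics/c7.png',np.hstack([im[:320,150:490],np.vstack([cv2.resize(d,(200,150)),cv2.resize(e,(200,170))])]))
"
```

```text
time_s: 13.22
tcp_pos: [0.4362, -0.349, 0.1287]
ee_rot: [[0.42, -0.907, -0.0], [-0.907, -0.42, -0.0], [0.0, 0.0, -1.0]]
wrist_force: [1.1, 0.2, -0.2]
gripper_width: 0.366
```

View pics/c7.png

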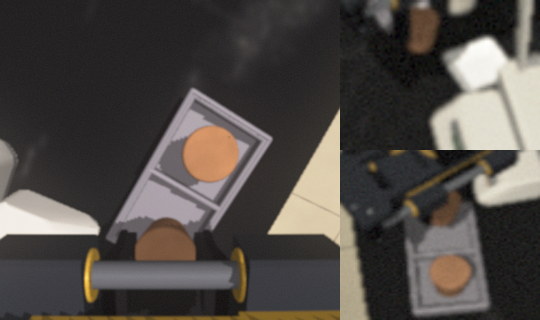

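The bung is held upright over the free bay. The other bung and the partition at about (338,192) in the frame let me check the tray's position.

```bash
python3 -c "
from h import *
print(at('w7.png',340,192,.015),at('w7.png',341,88,.015),at('w7.png',422,136,.015))"
python3 -m inch '[{"hand":1,"slide":[0,0,-1.5],"yaw":0},{"hand":1,"slide":[0,0,-2.8],"yaw":0},{"hand":1,"slide":[0,0,-3.4],"yaw":0},{"hand":1,"slide":[0,0,-3.4],"yaw":0},{"hand":1,"slide":[0,0,-3.4],"yaw":0}]'
```

```text
[ 0.4309 -0.3767  0.015 ] [ 0.4599 -0.4375  0.015 ] [ 0.3987 -0.4332  0.015 ]
time_s: 13.95
tcp_pos: [0.4361, -0.3491, 0.0939]
ee_rot: [[0.42, -0.908, -0.0], [-0.908, -0.42, 0.0], [-0.0, 0.0, -1.0]]
wrist_force: [0.8, -1.1, -0.7]
gripper_width: 0.371
```

```bash
python3 -m inch '[{"hand":1,"slide":[0,0,-0.1],"yaw":0},{"hand":0.55,"slide":[0,0,-0.1],"yaw":0},{"hand":0.48,"slide":[0,0,-0.1],"yaw":0},{"hand":0.48,"slide":[0,0,-0.1],"yaw":0},{"hand":0.48,"slide":[0,0,-0.1],"yaw":0},{"hand":0.48,"slide":[0,0,2],"yaw":0},{"hand":0.48,"slide":[0,0,6],"yaw":0},{"hand":0.48,"slide":[-1,0,10],"yaw":0},{"hand":0.48,"slide":[-1,4,12],"yaw":0},{"hand":0.48,"slide":[-1,10,13],"yaw":0}]'; python3 -c "
from h import *
for n in('side','scene'):
  im=shot(n,n+'8.png')
w=cv2.imread('pics/wrist0.png')
im=cv2.imread('pics/side8.png')[320:390,285:355];im2=cv2.imread('pics/scene8.png')[255:310,425:500]; cv2.imwrite('pics/c8.png',np.hstack([cv2.resize(im,(300,300)),cv2.resize(im2,(400,300))]))
i=cv2.imread('pics/side8.png').astype(int)
m=((i[...,2]>i[...,0]*1.6)&(i[...,2]>80)&(i[...,2]>i[...,1]*1.25)).astype(np.uint8);m[:300]=0
n,l,st,c=cv2.connectedComponentsWithStats(m)
for k in range(1,n):
  if st[k,4]>30 and c[k][0]<360: print(st[k],c[k],at('side8.png',*c[k],.022))
"
```

```text
time_s: 15.2
tcp_pos: [0.4266, -0.2491, 0.2256]
ee_rot: [[0.417, -0.909, 0.003], [-0.909, -0.417, -0.001], [0.002, -0.002, -1.0]]
wrist_force: [0.7, 0.9, -0.5]
gripper_width: 0.522
[307 329  17  20 248] [314.49596774 338.19354839] [ 0.4358 -0.3468  0.022 ]
[311 356  18  21 285] [319.23508772 365.30877193] [ 0.4335 -0.4038  0.022 ]
```

View pics/c8.png

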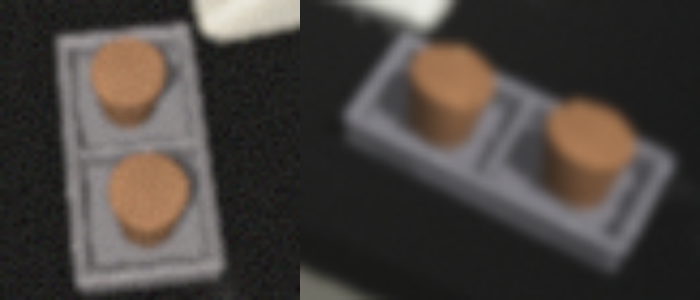

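The bung stands upright and centred in its bay. Next I'll move to where one wrist view covers both the loose tweezers and their tray.

```bash
python3 -m inch '[{"hand":0.48,"slide":[0,5,2],"yaw":0},{"hand":0.48,"slide":[0,11,4],"yaw":0},{"hand":0.48,"slide":[0,17,5],"yaw":0.15},{"hand":0.48,"slide":[0,23,5],"yaw":0.32},{"hand":0.5,"slide":[0,29,5],"yaw":0.49},{"hand":0.5,"slide":[0,35,5],"yaw":0.66},{"hand":0.5,"slide":[1,41,5],"yaw":0.83},{"hand":0.5,"slide":[2,47,5],"yaw":1.0},{"hand":0.5,"slide":[3.3,53,5],"yaw":1.16},{"hand":0.5,"slide":[3.3,55,5],"yaw":1.32}]'; python3 -m inch '[{"hand":0.6,"slide":[0,0,0],"yaw":0},{"hand":0.6,"slide":[0,0,0],"yaw":0}]'; python3 -c "
from h import *
im=shot('wrist','w9.png'); print(sense()['joints'])
cv2.imwrite('pics/c9.png',cv2.resize(im[:250,100:560],None,fx=1.7,fy=1.7,interpolation=3))"
```

```text
time_s: 16.55
tcp_pos: [0.4598, 0.3038, 0.2733]
ee_rot: [[0.982, 0.188, -0.0], [0.188, -0.982, -0.0], [-0.0, 0.0, -1.0]]
wrist_force: [-0.5, -0.7, -0.1]
gripper_width: 0.499
time_s: 16.8
tcp_pos: [0.459, 0.3, 0.2739]
ee_rot: [[0.984, 0.179, -0.001], [0.179, -0.984, -0.001], [-0.001, 0.001, -1.0]]
wrist_force: [0.5, -1.0, 0.0]
gripper_width: 0.416
[ 5.00833232e+01  1.54163364e+01 -1.19988076e+01 -2.77336898e-03
 -6.26153939e+01  5.02184999e+01]
```

View pics/c9.png

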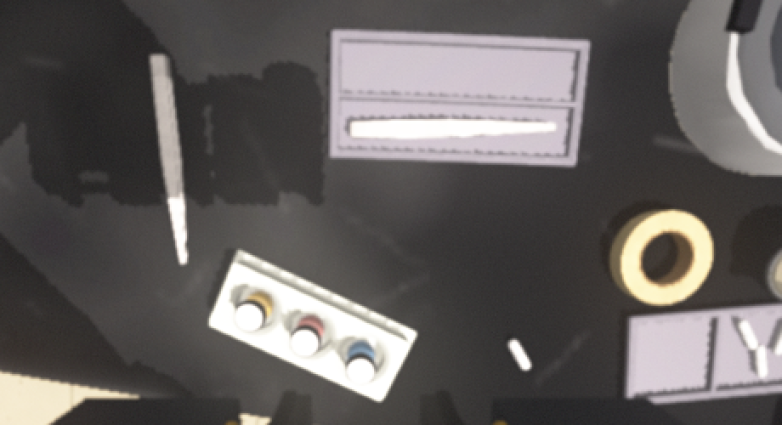

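Loose tweezers run from (158,55) to (183,263), tip towards the robot. Tray corners are at (331,30), (590,41), (576,164) and (329,157). The resident's tip points to -y, so I'll match it.

```bash
python3 - <<'E'
from h import *
f=lambda x,y,z: at('w9.png',100+x/1.7,y/1.7,z)
a,b=f(159,55,.012),f(183,264,.012); c=(a+b)/2; d=a-b; print('tw',a,b,c,np.hypot(*d[:2]),np.degrees(np.arctan2(d[1],d[0])))
q=[f(331,30,.008),f(590,41,.008),f(576,164,.008),f(329,157,.008)]
print(np.array(q)); y1=q[0]-q[1]; y2=q[3]-q[2]; print([np.degrees(np.arctan2(-y[0],y[1])) for y in(y1,y2)], np.hypot(*y1[:2]),np.hypot(*(q[0]-q[3])[:2]),np.mean(q,0))
print('bay', np.mean([f(340,38,.007),f(577,50,.007),f(573,103,.007),f(340,98,.007)],0))
r=[f(349,128,.016),f(556,127,.016)];print('res',r,np.mean(r,0))
print('stir',f(519,355,.005))
E
```

```text
tw [0.5931 0.4531 0.012 ] [0.4669 0.4258 0.012 ] [0.53    0.43945 0.012  ] 0.1291190535900879 12.206329828419413
[[0.6261 0.3511 0.008 ]
 [0.65   0.192  0.008 ]
 [0.5773 0.1809 0.008 ]
 [0.552  0.3401 0.008 ]]
[np.float64(8.543092205836016), np.float64(9.029909440487927)] 0.16088511428966948 0.07491201505766609 [0.60135  0.266025 0.008   ]
bay [0.617075 0.26875  0.007   ]
res [array([0.5709, 0.33  , 0.016 ]), array([0.5953, 0.2024, 0.016 ])] [0.5831 0.2662 0.016 ]
stir [0.4433 0.1839 0.005 ]
```

```bash
python3 -m inch '[{"hand":0.6,"slide":[3,5,0],"yaw":0.02},{"hand":0.6,"slide":[6,10,-1],"yaw":0.02},{"hand":0.6,"slide":[7.1,13.9,-4],"yaw":0.02},{"hand":0.6,"slide":[7.1,13.9,-9],"yaw":0.02},{"hand":0.6,"slide":[7.1,13.9,-14],"yaw":0.02},{"hand":0.6,"slide":[7.1,13.9,-14],"yaw":0.02},{"hand":0.6,"slide":[7.1,13.9,-14],"yaw":0.02}]'; python3 -c "
from h import *
im=shot('wrist','w10.png'); t=sense()['tcp_pos']; print(t)
from h import px
for X in([.53,.4394,.014],[.593,.453,.014]): print(px('w10.png',X))
g=cv2.cvtColor(im,cv2.COLOR_BGR2GRAY)
for v in range(60,240,15): print(v,[u for u in range(250,390) if g[v,u]>120][:1],[u for u in range(250,390) if g[v,u]>120][-1:])
"
```

```text
time_s: 17.73
tcp_pos: [0.5314, 0.4401, 0.1368]
ee_rot: [[0.98, 0.2, 0.003], [0.2, -0.98, 0.002], [0.004, -0.002, -1.0]]
wrist_force: [-0.3, -0.7, 1.5]
gripper_width: 0.397
[0.53155463 0.44051111 0.13766785]
[315.2 222.2]
[314.2 132.5]
60 [] []
75 [] []
90 [] []
105 [] []
120 [] []
135 [304] [317]
150 [304] [317]
165 [304] [317]
180 [305] [317]
195 [305] [318]
210 [304] [318]
225 [305] [389]
```

```bash
python3 -c "
from h import *
print(at('w10.png',310.7,210,.014),at('w10.png',310.7,135,.014), at('w10.png',315.2,210,.014))"
```

```text
[0.5385 0.4445 0.014 ] [0.5909 0.455  0.014 ] [0.5392 0.4413 0.014 ]
```

```bash
python3 -m inch '[{"hand":0.6,"slide":[-0.2,0.25,-2],"yaw":0},{"hand":0.6,"slide":[-0.2,0.25,-4.5],"yaw":0},{"hand":0.6,"slide":[-0.2,0.25,-5.5],"yaw":0},{"hand":0.6,"slide":[-0.2,0.25,-5.5],"yaw":0},{"hand":0.6,"slide":[-0.2,0.25,-5.5],"yaw":0}]'
```

```text
time_s: 18.4
tcp_pos: [0.5288, 0.443, 0.0811]
ee_rot: [[0.98, 0.201, 0.002], [0.201, -0.98, 0.002], [0.003, -0.002, -1.0]]
wrist_force: [0.0, -0.2, 1.1]
gripper_width: 0.401
```

```bash
python3 -m inch '[{"hand":0.6,"slide":[0,0,-0.4],"yaw":0},{"hand":0.6,"slide":[0,0,-0.4],"yaw":0},{"hand":1,"slide":[0,0,-0.4],"yaw":0},{"hand":1,"slide":[0,0,-0.4],"yaw":0},{"hand":1,"slide":[0,0,-0.4],"yaw":0},{"hand":1,"slide":[0,0,-0.4],"yaw":0},{"hand":1,"slide":[0,0,-0.4],"yaw":0},{"hand":1,"slide":[0,0,2],"yaw":0},{"hand":1,"slide":[0,0,6],"yaw":0},{"hand":1,"slide":[0,0,6],"yaw":0}]'
```

```text
time_s: 19.65
tcp_pos: [0.5296, 0.4439, 0.1435]
ee_rot: [[0.979, 0.202, 0.006], [0.202, -0.979, 0.006], [0.007, -0.005, -1.0]]
wrist_force: [-0.3, -0.1, -1.1]
gripper_width: 0.093
```

```bash
python3 -c "
from h import *
print(at('side0.png',350,141,0),at('side0.png',378,160,0),at('side0.png',383,172,0),at('scene0.png',271,149,0),at('scene0.png',310,150,0))"; python3 -m inch '[{"hand":1,"slide":[0,0,3],"yaw":0.1},{"hand":1,"slide":[0,-2,5],"yaw":0.27},{"hand":1,"slide":[1,-4,5],"yaw":0.44},{"hand":1,"slide":[3,-6,5],"yaw":0.61},{"hand":1,"slide":[4,-9,5],"yaw":0.78},{"hand":1,"slide":[5,-12,5],"yaw":0.95},{"hand":1,"slide":[6,-15,5],"yaw":1.12},{"hand":1,"slide":[8,-17.4,5],"yaw":1.29},{"hand":1,"slide":[8.8,-17.4,5],"yaw":1.46},{"hand":1,"slide":[8.8,-17.4,3],"yaw":1.52}]'; python3 -m inch '[{"hand":1,"slide":[0,0,-3],"yaw":0},{"hand":1,"slide":[0,0,-3],"yaw":0}]';python3 -c "
from h import *
im=shot('wrist','w11.png'); s=shot('side','d11.png');c=shot('scene','s11.png');print(sense()['joints'])
cv2.imwrite('pics/c11.png',np.hstack([im[100:330,150:480],cv2.resize(s[120:200,290:370],(230,230)),cv2.resize(c[140:200,235:315],(240,230))]))"
```

```text
[0.7115 0.3901 0.    ] [0.7716 0.2558 0.    ] [0.7657 0.1878 0.    ] [0.7126 0.3866 0.    ] [0.782  0.2655 0.    ]
time_s: 20.9
tcp_pos: [0.6174, 0.2681, 0.1698]
ee_rot: [[-0.152, 0.988, 0.003], [0.988, 0.152, 0.002], [0.001, 0.003, -1.0]]
wrist_force: [-0.4, -0.1, -0.8]
gripper_width: 0.095
time_s: 21.15
tcp_pos: [0.6144, 0.2672, 0.1358]
ee_rot: [[-0.15, 0.989, -0.006], [0.989, 0.15, -0.004], [-0.003, -0.007, -1.0]]
wrist_force: [-0.3, 0.8, -0.8]
gripper_width: 0.098
[ 3.72937589e+01  3.39042365e+01 -2.87645280e+00  3.52022208e-02
 -5.31331448e+01  1.51380547e+02]
```

View pics/c11.png

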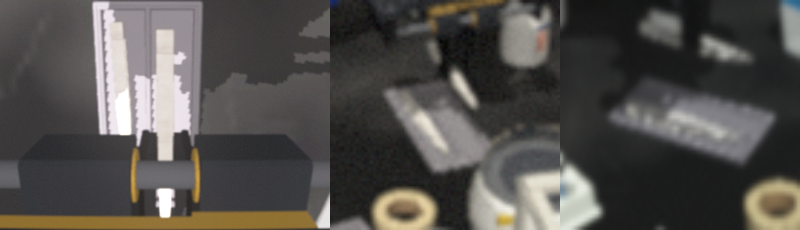

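Tweezers are level and parallel to the tray, and the tray's far corners are at (243,102) and (351,102) in the full frame. I'll check the offset.

```bash
python3 -c "
from h import *
s=sense();print(s['tcp_pos'],s['ee_rot'][:,0])
print(at('w11.png',243,102,.008),at('w11.png',351,102,.008),'part',at('w11.png',297,112,.008),'right edge near',at('w11.png',352,230,.008),'end',at('w11.png',315,130,.073))
for z in (.008,): print(px('w11.png',[.6178,.2686,z]),px('w11.png',[.6178-.0114,.2686+.074,z]))
g=cv2.cvtColor(cv2.imread('pics/w11.png'),6)
for v in (106,112,120,128): print(v,list(g[v,235:360:3]))"
```

```text
[0.61666201 0.26864819 0.14021327] [-1.51181759e-01  9.88505940e-01  2.88333517e-04]
[0.5538 0.3401 0.008 ] [0.6264 0.351  0.008 ] part [0.5911 0.339  0.008 ] right edge near [0.6438 0.2601 0.008 ] end [0.605  0.3319 0.073 ]
[319.7 214.4] [319.9 110. ]
106 [np.uint8(90), np.uint8(93), np.uint8(106), np.uint8(228), np.uint8(223), np.uint8(227), np.uint8(227), np.uint8(227), np.uint8(157), np.uint8(135), np.uint8(137), np.uint8(137), np.uint8(135), np.uint8(134), np.uint8(137), np.uint8(138), np.uint8(137), np.uint8(138), np.uint8(137), np.uint8(136), np.uint8(139), np.uint8(138), np.uint8(137), np.uint8(136), np.uint8(136), np.uint8(138), np.uint8(137), np.uint8(138), np.uint8(137), np.uint8(137), np.uint8(138), np.uint8(134), np.uint8(134), np.uint8(135), np.uint8(133), np.uint8(135), np.uint8(135), np.uint8(134), np.uint8(140), np.uint8(101), np.uint8(59), np.uint8(62)]
112 [np.uint8(86), np.uint8(89), np.uint8(102), np.uint8(222), np.uint8(214), np.uint8(179), np.uint8(155), np.uint8(233), np.uint8(233), np.uint8(221), np.uint8(147), np.uint8(147), np.uint8(145), np.uint8(146), np.
[... 971 characters left out ...]
np.uint8(138), np.uint8(139), np.uint8(97), np.uint8(63), np.uint8(63)]
128 [np.uint8(89), np.uint8(89), np.uint8(92), np.uint8(194), np.uint8(216), np.uint8(205), np.uint8(147), np.uint8(218), np.uint8(225), np.uint8(219), np.uint8(219), np.uint8(223), np.uint8(218), np.uint8(146), np.uint8(148), np.uint8(147), np.uint8(149), np.uint8(148), np.uint8(146), np.uint8(146), np.uint8(130), np.uint8(141), np.uint8(136), np.uint8(148), np.uint8(150), np.uint8(151), np.uint8(152), np.uint8(153), np.uint8(151), np.uint8(152), np.uint8(147), np.uint8(147), np.uint8(147), np.uint8(148), np.uint8(146), np.uint8(148), np.uint8(127), np.uint8(139), np.uint8(139), np.uint8(87), np.uint8(66), np.uint8(63)]
```

```bash
python3 -m inch '[{"hand":1,"slide":[0.3,0,-2],"yaw":0},{"hand":1,"slide":[0.3,0,-4],"yaw":0},{"hand":1,"slide":[0.3,0,-5.2],"yaw":0},{"hand":1,"slide":[0.3,0,-5.2],"yaw":0},{"hand":1,"slide":[0.3,0,-5.2],"yaw":0}]'; python3 -c "
from h import *
for _ in range(4): print(sense()['tcp_pos'])"
```

```text
time_s: 21.92
tcp_pos: [0.6196, 0.2686, 0.0878]
ee_rot: [[-0.151, 0.989, 0.001], [0.989, 0.151, 0.001], [0.0, 0.001, -1.0]]
wrist_force: [0.3, -0.1, 0.8]
gripper_width: 0.087
[0.61958557 0.26859493 0.08784171]
[0.61958557 0.26859493 0.08784171]
[0.61958557 0.26859493 0.08784171]
[0.61958557 0.26859493 0.08784171]
```

```bash
python3 -m inch '[{"hand":1,"slide":[0,0,-0.4],"yaw":0},{"hand":1,"slide":[0,0,-0.7],"yaw":0},{"hand":1,"slide":[0,0,-0.7],"yaw":0},{"hand":1,"slide":[0,0,-0.7],"yaw":0}]'; python3 -m inch '[{"hand":0.8,"slide":[0,0,0],"yaw":0},{"hand":0.8,"slide":[0,0,0],"yaw":0},{"hand":0.8,"slide":[0,0,0],"yaw":0},{"hand":0.8,"slide":[0,0,0.5],"yaw":0},{"hand":0.8,"slide":[0,0,2],"yaw":0},{"hand":0.8,"slide":[0,0,6],"yaw":0},{"hand":0.7,"slide":[0,0,11],"yaw":0},{"hand":0.7,"slide":[0,0,15],"yaw":0},{"hand":0.7,"slide":[0,0,15],"yaw":0}]';python3 -c "
from h import *
shot('wrist','w12.png'); print(sense()['joints'])"
```

```text
time_s: 22.42
tcp_pos: [0.6192, 0.2684, 0.0803]
ee_rot: [[-0.151, 0.989, 0.0], [0.989, 0.151, 0.0], [0.0, 0.0, -1.0]]
wrist_force: [0.0, 0.8, -0.3]
gripper_width: 0.097
time_s: 23.55
tcp_pos: [0.6208, 0.2692, 0.2366]
ee_rot: [[-0.151, 0.988, 0.009], [0.988, 0.151, 0.006], [0.004, 0.01, -1.0]]
wrist_force: [-0.3, 0.0, -0.2]
gripper_width: 0.292
[ 3.71315958e+01  2.91428003e+01  3.34293890e+00  4.62223869e-03
 -6.38693895e+01  1.51542485e+02]
```

```bash
python3 - <<'E'
from h import *
for f,(u,v) in (('w1.png',(419,117)),('w9.png',(405,209))):
    g=cv2.cvtColor(cv2.imread('pics/'+f),6)[v-16:v+17,u-16:u+17]; ys,xs=np.where(g>130)
    P=np.array([at(f,x+u-16,y+v-16,.005)[:2] for x,y in zip(xs,ys)]); c=P.mean(0); w,V=np.linalg.eigh(np.cov(P.T)); d=V[:,1]
    print(f,len(P),c,np.degrees(np.arctan2(d[1],d[0]))%180,np.ptp((P-c)@V,axis=0))
E
```

```text
w1.png 128 [0.44353203 0.18357109] 42.07103813149686 [0.00830538 0.02577207]
w9.png 131 [0.44391832 0.18406183] 43.140984790052954 [0.00820686 0.02589401]
```

```bash
python3 -m inch '[{"hand":0.65,"slide":[-3,-1.4,0],"yaw":-0.16},{"hand":0.65,"slide":[-7,-3,0],"yaw":-0.33},{"hand":0.65,"slide":[-11,-5,-1],"yaw":-0.5},{"hand":0.65,"slide":[-15,-7,-3],"yaw":-0.67},{"hand":0.65,"slide":[-17.6,-8.5,-7],"yaw":-0.84},{"hand":0.65,"slide":[-17.6,-8.5,-10],"yaw":-0.98},{"hand":0.65,"slide":[-17.6,-8.5,-10],"yaw":-0.98},{"hand":0.65,"slide":[-17.6,-8.5,-10],"yaw":-0.98}]'; python3 - <<'E'
from h import *
f='w13.png'; im=shot('wrist',f); print(sense()['tcp_pos']); e=px(f,[.4435,.1835,.005]); print(e)
u,v=e.round().astype(int); g=cv2.cvtColor(im,6)
m=(g>130).astype(np.uint8); m[:v-45]=0; m[v+30:]=0; m[:,:u-50]=0; m[:,u+50:]=0
n,l,st,c=cv2.connectedComponentsWithStats(m)
for k in range(1,n):
    if st[k,4]>30:
        ys,xs=np.where(l==k); P=np.array([at(f,x,y,.005)[:2] for x,y in zip(xs,ys)]); q=P.mean(0); w,V=np.linalg.eigh(np.cov(P.T)); d=V[:,1]
        print(st[k],q,np.degrees(np.arctan2(d[1],d[0]))%180,np.ptp((P-q)@V,axis=0))
E
```

```text
time_s: 24.6
tcp_pos: [0.4438, 0.1839, 0.1309]
ee_rot: [[0.735, 0.678, 0.001], [0.678, -0.735, 0.0], [0.001, 0.0, -1.0]]
wrist_force: [0.6, 1.3, -0.6]
gripper_width: 0.352
[0.44401259 0.18401661 0.13123783]
[313.9 218.7]
[309 202  11  33 316] [0.44378924 0.18407247] 42.70921799425227 [0.00754584 0.02503984]
```

```bash
python3 -m inch '[{"hand":0.65,"slide":[0,0,-3],"yaw":0},{"hand":0.65,"slide":[0,0,-5],"yaw":0},{"hand":0.65,"slide":[0,0,-5.8],"yaw":0},{"hand":0.65,"slide":[0,0,-5.8],"yaw":0},{"hand":0.65,"slide":[0,0,-5.8],"yaw":0}]'; python3 -m inch '[{"hand":1,"slide":[0,0,0],"yaw":0},{"hand":1,"slide":[0,0,0],"yaw":0},{"hand":1,"slide":[0,0,0],"yaw":0},{"hand":1,"slide":[0,0,0],"yaw":0},{"hand":1,"slide":[0,0,2],"yaw":0},{"hand":1,"slide":[0,0,6],"yaw":0},{"hand":1,"slide":[0,0,6],"yaw":0}]'
```

```text
time_s: 25.28
tcp_pos: [0.4437, 0.1838, 0.0732]
ee_rot: [[0.737, 0.676, 0.002], [0.676, -0.737, 0.001], [0.002, 0.0, -1.0]]
wrist_force: [0.4, -0.2, 0.2]
gripper_width: 0.349
time_s: 26.15
tcp_pos: [0.4445, 0.1845, 0.1349]
ee_rot: [[0.737, 0.676, 0.005], [0.676, -0.737, 0.004], [0.007, 0.001, -1.0]]
wrist_force: [-0.2, -1.4, -0.8]
gripper_width: 0.085
```

```bash
python3 -m inch '[{"hand":1,"slide":[0.5,-3,1],"yaw":-0.12},{"hand":1,"slide":[1,-7,1],"yaw":-0.28},{"hand":1,"slide":[1.75,-11.1,1],"yaw":-0.44},{"hand":1,"slide":[1.75,-11.1,-1],"yaw":-0.464},{"hand":1,"slide":[1.75,-11.1,-4],"yaw":-0.464},{"hand":1,"slide":[1.75,-11.1,-4.5],"yaw":-0.464},{"hand":1,"slide":[1.75,-11.1,-4.5],"yaw":-0.464}]'; python3 - <<'E'
from h import *
im=shot('wrist','w14.png'); g=cv2.cvtColor(im,6); print(sense()['tcp_pos'])
for X in ([.4612,.0728,.009],[.4612+.028*.961+.029*-.276,.0728+.028*.276+.029*.961,.009],[.4612+.032*.961,.0728+.032*.276,.009]): print(px('w14.png',X))
for u in (285,300,330,345): print(u,[int(x) for x in g[130:240:3,u]])
E
```

```text
time_s: 27.02
tcp_pos: [0.4606, 0.0724, 0.087]
ee_rot: [[0.961, 0.275, -0.001], [0.275, -0.961, -0.001], [-0.001, 0.0, -1.0]]
wrist_force: [0.4, 0.3, -0.1]
gripper_width: 0.082
[0.46093952 0.07263883 0.08758009]
[313.8 242.8]
[262.6 197.1]
[313.7 190.2]
285 [60, 60, 59, 58, 72, 118, 157, 195, 196, 194, 192, 188, 189, 192, 70, 54, 52, 51, 87, 148, 140, 134, 143, 145, 143, 143, 144, 144, 144, 144, 145, 144, 145, 141, 142, 67, 50]
300 [63, 59, 60, 61, 112, 148, 196, 194, 194, 191, 190, 190, 187, 132, 55, 52, 54, 53, 82, 147, 140, 137, 145, 145, 143, 143, 145, 144, 143, 145, 144, 143, 142, 136, 75, 44, 50]
330 [200, 198, 198, 195, 197, 218, 241, 170, 79, 69, 70, 69, 71, 69, 68, 64, 56, 58, 83, 208, 217, 137, 138, 145, 215, 234, 234, 229, 165, 145, 142, 145, 207, 223, 117, 47, 50]
345 [69, 61, 61, 59, 58, 59, 58, 56, 57, 56, 54, 55, 54, 53, 51, 51, 52, 52, 80, 177, 140, 138, 141, 144, 199, 234, 233, 234, 155, 144, 144, 142, 179, 233, 234, 89, 54]
```

```bash
python3 -m inch '[{"hand":1,"slide":[0.2,0,-0.6],"yaw":0},{"hand":1,"slide":[0.2,0,-1.1],"yaw":0},{"hand":1,"slide":[0.2,0,-1.1],"yaw":0},{"hand":1,"slide":[0.2,0,-1.1],"yaw":0}]'
```

```text
time_s: 27.58
tcp_pos: [0.4627, 0.0724, 0.0763]
ee_rot: [[0.962, 0.275, 0.0], [0.275, -0.962, 0.0], [0.0, 0.0, -1.0]]
wrist_force: [-0.7, 1.4, -1.0]
gripper_width: 0.083
```

```bash
python3 -m inch '[{"hand":0.8,"slide":[0,0,0],"yaw":0},{"hand":0.8,"slide":[0,0,0],"yaw":0},{"hand":0.8,"slide":[0,0,0],"yaw":0},{"hand":0.8,"slide":[0,0,1.5],"yaw":0},{"hand":0.8,"slide":[0,0,6],"yaw":0},{"hand":0.8,"slide":[-1,2,12],"yaw":0},{"hand":0.8,"slide":[-3,6,17],"yaw":0},{"hand":0.5,"slide":[-4,11,20],"yaw":0},{"hand":0.5,"slide":[-4,15,20],"yaw":0},{"hand":0.5,"slide":[-4,15,20],"yaw":0}]'; python3 - <<'E'
from h import *
w=shot('wrist','w15.png'); s=shot('side','d15.png'); c=shot('scene','s15.png')
top=cv2.resize(w[:225,90:640],(800,327)); a=cv2.resize(s[120:400,250:400],None,fx=.96,fy=.96,interpolation=3)
a=cv2.resize(s[125:270,255:375],(225,272),interpolation=3); b=cv2.resize(c[140:310,180:510],(528,272),interpolation=3)
bot=np.zeros((272,800,3),np.uint8); bot[:,:225]=a; bot[:,230:758]=b
cv2.imwrite('pics/c15.png',np.vstack([top,bot]))
o=cv2.imread('pics/scene0.png'); 
def bright(im,x0,y0,x1,y1,t):
    ys,xs=np.where(cv2.cvtColor(im[y0:y1,x0:x1],6)>t); return len(xs),round(xs.mean()+x0,2),round(ys.mean()+y0,2)
print('boat',bright(o,358,205,388,226,190),bright(c,358,205,388,226,190))
print('beaker',bright(o,334,190,349,211,110),bright(c,334,190,349,211,110))
E
```

```text
time_s: 28.82
tcp_pos: [0.4224, 0.2246, 0.2768]
ee_rot: [[0.961, 0.278, 0.001], [0.278, -0.961, 0.001], [0.001, -0.001, -1.0]]
wrist_force: [0.5, 0.1, -0.4]
gripper_width: 0.447
boat (232, np.float64(371.96), np.float64(215.99)) (240, np.float64(372.09), np.float64(216.05))
beaker (241, np.float64(339.47), np.float64(200.46)) (248, np.float64(339.52), np.float64(200.32))
```

View pics/c15.png

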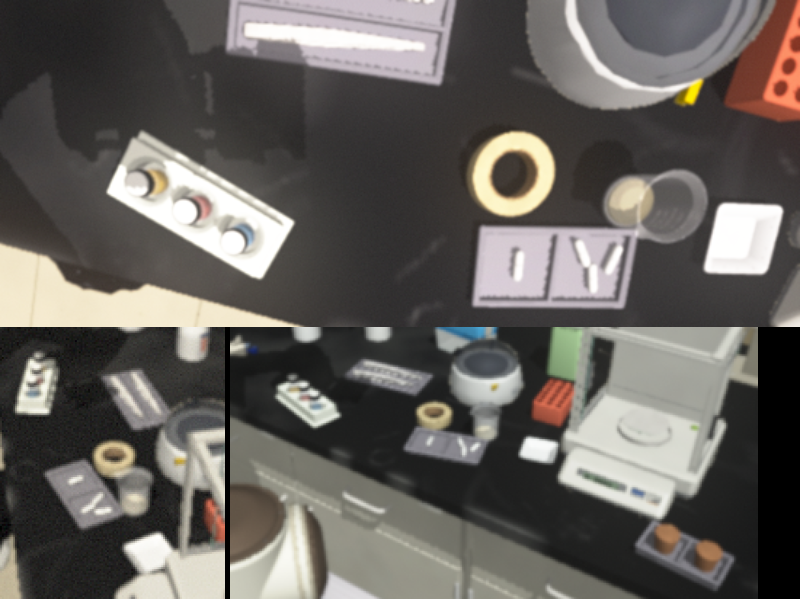

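All four items are in their places, and the boat and beaker are where they were (shift about 0.1 px). Before handing in I'll check the tweezers and vial numerically.

```bash
python3 - <<'E'
from h import *
f='w12.png'; g=cv2.cvtColor(cv2.imread('pics/'+f),6)
m=(g>190).astype(np.uint8); n,l,st,c=cv2.connectedComponentsWithStats(m)
for k in range(1,n):
    if 150<st[k,4]<8000:
        ys,xs=np.where(l==k); P=np.array([at(f,x,y,.012)[:2] for x,y in zip(xs,ys)]); q=P.mean(0)
        if abs(q-[.6,.27]).max()<.12: 
            w,V=np.linalg.eigh(np.cov(P.T)); d=V[:,1]; print('w12',st[k],q,np.degrees(np.arctan2(d[1],d[0]))%180,np.ptp((P-q)@V,axis=0))
# side view: expect the tweezers' line and vial cap rows
print('side px, bay ends', px('d15.png',[.619-.0098,.2685+.064,.017]),px('d15.png',[.619+.0098,.2685-.064,.017]))
g=cv2.cvtColor(cv2.imread('pics/d15.png'),6); m=(g[140:185,300:352]>165).astype(np.uint8); n,l,st,c=cv2.connectedComponentsWithStats(m)
for k in range(1,n):
    if st[k,4]>10: print('side',st[k]+[300,140,0,0,0])
# vial caps in w15: predicted label centres at z .048
for i in (-1,0,1): 
    X=[.4379+.04*i*.264,.3325+.04*i*.964,.048]; print('cap', px('w15.png',X), ((px('w15.png',X)-[90,0])*[800/550,327/225]).round())
E
```

```text
w12 [ 258  110   51  139 2876] [0.58500327 0.28172389] 97.27237792124141 [0.04934417 0.14742534]
w12 [ 297  115   32  140 3270] [0.62015223 0.27120612] 99.69043167900928 [0.03416087 0.15016202]
side px, bay ends [325.6 148.6] [340.5 169.6]
side [325 149  16  23 111]
side [314 151  17  22 106]
cap [252.3 165.4] [236. 240.]
cap [218.3 145.4] [187. 211.]
cap [183.5 124.9] [136. 182.]
```

```bash
python3 -c "
from station import finish_job
print(finish_job())"
```

```text
the job is handed in; nothing more can be done
None
```

I sorted all four items in the order listed, each into the empty place beside the others of its kind, and handed the job in at about 29 s. The hand-in gives no verdict.

- **Vial:** it is down in the free well. Its cap shows within about 2 px of where it would be at the neighbours' 48 mm height.
- **Bung:** it stands upright and centred in the free bay.
- **Tweezers:** they lie in the free bay, tip the same way as the other pair. The side view matches a flat pose to within 2–3 px. The width measured from the wrist picture was unusable because bright tray floor merged into it, so the flatness rests on the side view.
- **Stir bar:** it lies in the free bay, seen in three views. The wrist view showed the tray about 3 mm further from the robot than I had estimated, so I shifted the placement 2 mm before release.
- **Boat and beaker:** in the scene camera they moved no more than about 0.15 px between the first and last pictures, so they look undisturbed.

The highest wrist force I read was about 2 N, sampled at the end of each move. The robot ended well clear of everything, with the gripper open.

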